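# Hot-air nozzles back into the graded stand

### The arm

A 6-joint arm with a two-finger parallel gripper is mounted at the origin on a cart in front of the work surface, level with it; the furniture and walls round the work are solid. World frame = base frame: x ahead of the robot, y to its left, z up, the work surface at z = 0. Lengths are in mm, angles in rad, forces in N, time in s.
With the tool pointing down it reaches from about 350 to 925 mm from the base axis. Payload 6.4 kg.
Tool frame: the origin (TCP) lies midway between the tips of the shut fingers; the grasp point (between the pads) lies 19 mm behind it (arm.pinch_z is the distance from the TCP to the grasp point, in mm); z points along the fingers, y is the line along which they close (so a half turn about z gives the same grasp; the last joint's range is limited). The gripper opens to 85 mm and grips with 20 to 120 N. Pads are 22 mm wide; open, the fingers measure 114 mm over their backs; the gripper's body (76 mm by 85 mm) begins 54 mm behind the grasp point. The pads swing forward as they close: fully open they stand 13 mm farther back than shut.
Start: joints at [1.065, 0.245, 1.558, -0, 1.339, -0.174], TCP at [211.732, 614.56, 231.29] pointing down, gripper open.
Joint ranges: [-3.13, 3.13], [-1.02, 2.26], [0.13, 2.54], [-0.95, 4.09], [0.21, 2.88], [-2.74, 2.74]. Speed limits (rad/s): [2.57, 2.57, 3.14, 3.14, 3.14, 3.14].

### API

Orientations are given as a unit quaternion [x, y, z, w].
In Python, from cell import arm gives the robot as it stands.
- The arm moves only by the tool servo_tool, never from a script. Its argument "series" is a list of rows, each an object with "dp": the shift along the tool's x, y, z in mm, a list of three; "dr": the turn, a rotation vector about the tool's x, y, z in rad, a list of three. In form: [{"dp": [dx, dy, dz], "dr": [ax, ay, az]}, ...]. A call has 1 to 20 rows; each row shifts and turns the commanded pose from where the row before left it, along the tool's axes as they then stand; what a row does not reach is not made up. A row lasts 1/8 s, in which the tool goes at most 62.5 mm and 10.7 degrees, less where a joint would pass 70% of its speed; a pose out of reach is approached as far as the arm can. A call with a gripper value outside its range is refused whole. "claw" is the closure, from 0 (fully open) to 1 (shut), set as the call begins (left out, the last holds). The fingers move at their own pace and stop on an object; "force" is the grip in N (left out, the last holds). Time passes only in rows, so rows that do not move let the fingers close. It gives the time, the measured TCP pose, the force, the opening and the grip force at its end, in the units of the state.
- arm.get_obs(): the state, without advancing time (a new reading comes with each control period).
- arm.camera(name): name is "scene" or "top"; returns a dict with "image" (420x560x3 uint8, red, green, blue), "fov_y" (degrees; the focal length in pixels is half the picture's height over the tangent of half this angle, whatever the lens; pixels are square), "cx", "cy" (the principal point, pixels), "rvec" (rotation vector, rad) and "tvec" (3), from world to camera coordinates, as OpenCV has them. Camera axes: x right, y down, z forward; pixel columns grow to the right and rows downward; lengths in mm; the calibration is good to about 2 mm. A picture is of the moment at which its call begins. There is no depth.
- arm.hand_in(): hands the job in; it is judged then, once.
The state is a dict: "time_s": time; "joint_positions": joint angles; "dq": joint speeds; "tau": joint torques, N m; "tcp_pos": TCP position; "ee_rot": TCP orientation; "force": force on the tool from outside, world axes, zero at the start; "torque": the same for the moment, N m; "width": finger opening in mm; "grasp_force": force on a finger pad.
Only numpy, scipy, OpenCV 4.12 (cv2) and the standard library are available. Lean on these libraries where they do the work, as an engineer would, in place of code of your own. Each camera call takes 0.05 s, during which the arm holds its last target. There are 200 camera calls.

### The job

Put the two hot-air nozzles from the grey rest back into the blue nozzle stand, each in the hole of the graded row that its outlet tube fits (the next size up is too sloppy), fully home so that the shoulder sits flat on the metal strip. The strip may be clamped a little to the left or right of the middle of its stand, so feel for the hole gently without leaning on the nozzle, and leave the flux tin and the solder spool where they are.

Things in the scene. Friction and masses are not known exactly. Their poses are not given: they have to be found in the camera images.
- stand: blue nozzle stand, 66 x 206 mm, fixed. Origin: centre of its underside, on the table; z up; the row of holes runs along y. On it an aluminium strip 46 x 180 x 14 mm, top 44 mm above the origin. It is open underneath, so a nozzle hangs by its shoulder: fully home its tube end is 18 mm above the origin.
- row_middle (a point): point on the stand (axes as the stand's), x = 0, y = 0, 44 mm up, level with the strip's top. With the strip in the middle, five round through holes lie from here at y = +64, +32, 0, -32, -64 mm for tubes of 9, 12, 15, 18, 21 mm. Each is bored 1 mm wider than its tube, mouth chamfered 1.5 mm. The last holds a dark-collared nozzle standing 26 mm above the strip.
- row_end (a point): point on the stand 95 mm from row_middle along its +y, at the small-hole end. The strip with its holes is clamped up to 11 mm either way along y from the middle: all holes shift alike, and this shift is in no reported pose. It stays put during the work (slides only over 100 N). Contact force of a nozzle on stand or strip: at most 60 N (summed: up to 4 x the push if wedged; feel with 3-5 N).
- rest: grey cooling rest, 52 x 124 mm, 15 mm tall, fixed on the 3 mm thick blue mat. Origin: centre of the underside; z up. Two wells of 22 mm diameter at y = +33 and -33 mm in its frame, floor 3 mm above the underside, one nozzle standing loosely in each (which one is where varies)
- nozzle_narrow: hot-air nozzle, 52 mm tall, standing outlet down. From the bottom: round steel outlet tube of 12 mm diameter, 26 mm long, its end edge chamfered 1.5 mm; flat steel shoulder, 30 mm diameter, 3 mm thick; brass-coloured collar, 24 mm diameter, from 29 to 52 mm above the tube's end: grip here, firmly. About 60 g. Origin: centre of the tube's lower end; z points up along the tube.
- nozzle_wide: hot-air nozzle, 52 mm tall, standing outlet down. From the bottom: round steel outlet tube of 15 mm diameter, 26 mm long, its end edge chamfered 1.5 mm; flat steel shoulder, 30 mm diameter, 3 mm thick; steel-coloured collar, 24 mm diameter, from 29 to 52 mm above the tube's end: grip here, firmly. About 60 g. Origin: centre of the tube's lower end; z points up along the tube.
- flux_tin: bystander: round yellowish tin, 44 mm diameter, 22 mm tall, loose. Origin: centre of the underside
- solder_spool: bystander: spool of solder, 50 mm diameter, 37 mm tall, standing loose. Origin: centre of the underside
There are look-alikes about, which are no part of the job. Leave any purple look-alike of the nozzle_wide alone.

How it is judged (in metres and radians):
At the end, for the whole second after the job is handed in: each nozzle hangs upright (0.08 rad) and at rest in its own hole, brass collar in 12 mm, steel collar in 15 mm, fully home: tube end under 20.5 mm above the stand's underside (18 is flat), within 5 mm of the row's line and 15 mm along it of the hole's middle position (z of nozzle_narrow in the frame of stand between 0.014 and 0.0205 m and x of nozzle_narrow in the frame of stand between -0.005 and 0.005 m and y of nozzle_narrow in the frame of stand between 0.017 and 0.047 m and angle between each of nozzle_narrow, nozzle_wide's own z axis and vertical below 0.08 rad and linear speed of each of nozzle_narrow, nozzle_wide below 0.02 m/s and z of nozzle_wide in the frame of stand between 0.014 and 0.0205 m and x of nozzle_wide in the frame of stand between -0.005 and 0.005 m and y of nozzle_wide in the frame of stand between -0.015 and 0.015 m); the robot touches nothing.
It fails at once if a nozzle is pressed on the stand or its strip with more than 60 N (contact force between any of nozzle_narrow, nozzle_wide and stand above 60 N).
It fails at once if the flux tin or the solder spool is displaced by more than 20 mm (distance of any of flux_tin, solder_spool from where it was at the start of the episode above 0.02 m).
It also fails if it takes over 72 s, if anything falls off the work surface, if the arm or the gripper's body presses on something with over 40 N, if the wrist force passes 120 N, or if a joint passes its speed limit or range.

## Working session

There is one attempt and no reset: what is moved stays moved. The work goes in short steps, Python scripts to look and compute and a tool call to move; the robot and the scene stay as the last step left them, time stands still between calls to the robot, and variables do not carry over. Pictures are saved under pics/ and viewed, at most 10 in all, crops included, and the job is handed in when it is done.

Besides the shell and the picture viewer there is one more tool, called after "Request:" as name(argument=value, ...), one argument or row to a line, values as JSON. servo_tool: Moves the arm, as the interface text tells. Its arguments: {"type":"object","properties":{"series":{"type":"array","items":{"type":"object","properties":{"dp":{"type":"array","items":{"type":"number"}},"dr":{"type":"array","items":{"type":"number"}}}}},"claw":{"type":"number"},"force":{"type":"number"}},"required":["series"]}

```bash
mkdir -p pics
cat > h.py <<'E'
import numpy as np, cv2
from cell import arm
def grab(n,tag):
    c=arm.camera(n); cv2.imwrite(f'pics/{tag}.png',c['image'][:,:,::-1])
    np.save(f'pics/{tag}.npy',c,allow_pickle=True); return c
def load(tag): return np.load(f'pics/{tag}.npy',allow_pickle=True).item()
def KRt(c):
    f=210/np.tan(np.radians(c['fov_y']/2))
    K=np.array([[f,0,c['cx']],[0,f,c['cy']],[0,0,1]]); R=cv2.Rodrigues(np.array(c['rvec'],float))[0]
    return K,R,np.array(c['tvec'],float).ravel()
def ray(c,u,v,z):
    K,R,t=KRt(c); o=-R.T@t; d=R.T@np.linalg.inv(K)@[u,v,1]
    return o+d*(z-o[2])/d[2]
def proj(c,p):
    K,R,t=KRt(c); q=K@(R@np.array(p,float)+t); return q[:2]/q[2]
E
python3 - <<'E'
from h import *
for n in('scene','top'):
    c=grab(n,n+'0'); K,R,t=KRt(c); print(n,c['fov_y'],c['cx'],c['cy'],-R.T@t,R.round(2).tolist())
o=arm.get_obs(); print(o, arm.pinch_z)
a=np.vstack([load('scene0')['image'],load('top0')['image']])
E
```

```text
scene 57.2345650156881 275.4218433426078 209.54450057314793 [  38.02914513 -434.69455753  546.49296045] [[0.75, -0.66, 0.0], [-0.35, -0.4, -0.85], [0.56, 0.64, -0.53]]
top 53.97110794102814 281.27686194175334 206.77881488532665 [431.24511423 140.67809429 902.96612102] [[0.03, -1.0, 0.02], [-0.99, -0.03, -0.13], [0.13, -0.01, -0.99]]
{'time_s': 0.1, 'joint_positions': array([ 1.06487897e+00,  2.45774415e-01,  1.55891621e+00, -2.78897982e-05,
        1.33872298e+00, -1.74133848e-01]), 'dq': array([-4.44157659e-04, -2.71294638e-03, -3.87803456e-03,  3.66665864e-04,
       -1.07367868e-03,  1.43181831e-05]), 'tau': array([ 6.09910876e-05, -4.30664420e+01, -3.27132154e+01, -8.88658269e-05,
        2.77933803e-03,  7.90268246e-06]), 'tcp_pos': array([211.49072696, 614.08223616, 230.2582661 ]), 'ee_rot': array([ 1.65128665e-01,  9.86271613e-01, -8.62875353e-04, -2.90863550e-04]), 'force': array([0.98737277, 0.47917873, 0.14954318]), 'torque': array([ 0.00510454, -0.02275706, -0.01237162]), 'grasp_force': 0.0, 'width': 85.60319977294893} 18.700000000000003
```

View pics/scene0.png

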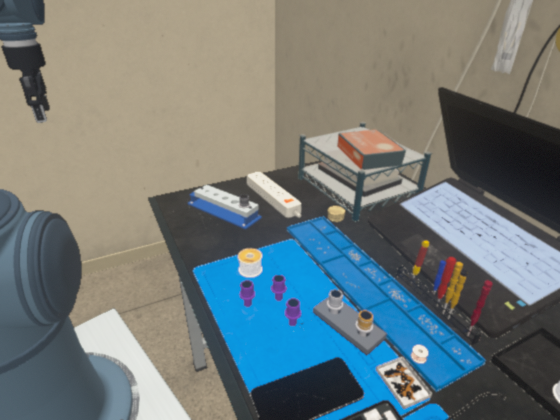

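View pics/top0.png

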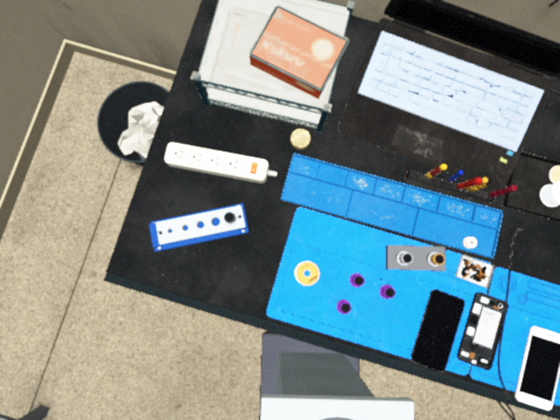

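The scene view shows the stand at about (225,205) and the rest at about (350,322) holding two nozzles. The top view shows the stand at (198,227), with its dark nozzle at the right end (231,217). In the top view the rest holds a steel-collared nozzle at (404,258) and a brass one at (437,258). Three purple look-alikes are at (357,280), (388,291) and (344,307); they are out because of their colour and because they stand on the mat. I'll confirm this with an enlarged crop.

Run:
```python
from h import *
t=load('top0')['image'];s=load('scene0')['image']
def cr(i,x,y,w,h,k): return cv2.resize(i[y:y+h,x:x+w],(w*k,h*k),interpolation=cv2.INTER_CUBIC)
a=cr(t,140,195,120,60,6)[:, :720]; b=cr(t,380,235,80,45,5); d=cr(s,305,280,80,45,4)
z=np.zeros((600,720,3),np.uint8); z[:360]=a; z[365:590,:400]=b; z[365:545,400:720]=d
cv2.imwrite('pics/crop1.png',z[:,:,::-1])
```

```text
(no output)
```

View pics/crop1.png

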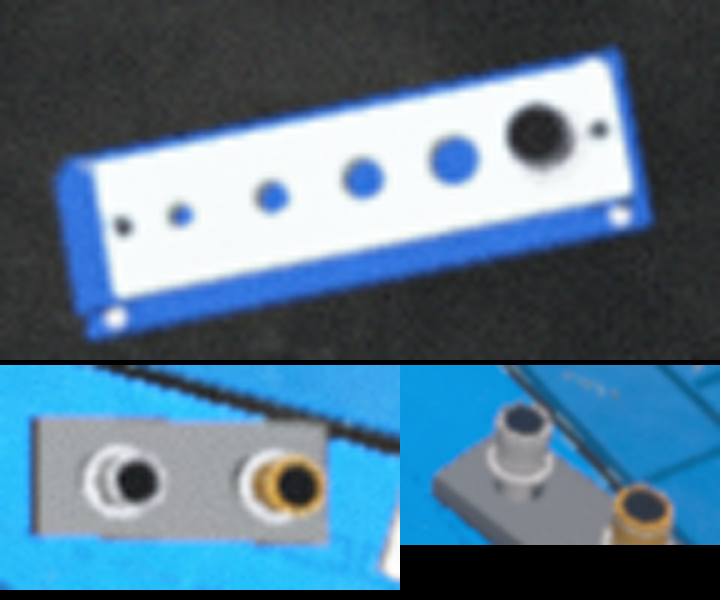

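The crop shows the steel-collared (wide) nozzle in the left well, the brass (narrow) one in the right well, and five graded holes, with the dark-collared nozzle filling the last. Next I'll measure sub-pixel positions.

Run:
```python
from h import *
c=load('top0'); im=cv2.resize(c['image'],None,fx=8,fy=8,interpolation=cv2.INTER_CUBIC)
hsv=cv2.cvtColor(im,cv2.COLOR_RGB2HSV)
def blobs(m,box,lo,hi):
    x,y,w,h=[8*v for v in box]; q=np.zeros_like(m); q[y:y+h,x:x+w]=m[y:y+h,x:x+w]
    n,l,st,ce=cv2.connectedComponentsWithStats(q)
    return [((ce[i]+.5)/8-.5,st[i,4]/64) for i in range(1,n) if lo<st[i,4]/64<hi]
V=hsv[:,:,2].astype(int);S=hsv[:,:,1].astype(int)
white=((im.min(2)>165)).astype(np.uint8)
# holes
x,y,w,h=[8*v for v in(140,195,120,60)]
strip=np.zeros_like(white); strip[y:y+h,x:x+w]=white[y:y+h,x:x+w]
n,l,st,ce=cv2.connectedComponentsWithStats(strip); i=1+np.argmax(st[1:,4]); m=(l==i).astype(np.uint8)
cn,_=cv2.findContours(m,cv2.RETR_EXTERNAL,cv2.CHAIN_APPROX_NONE)
r=cv2.minAreaRect(cn[0]); print('strip',r)
bx=(cv2.boxPoints(r)+.5)/8-.5
P=np.array([ray(c,*p,44)[:2] for p in bx]); print(P.round(1),P.mean(0), np.linalg.norm(np.diff(P,axis=0),axis=1))
f=np.zeros_like(m); cv2.drawContours(f,cn,-1,1,-1); hol=((f==1)&(m==0)).astype(np.uint8)
H=[]
for p,a in sorted(blobs(hol,(140,195,120,60),1,300),key=lambda b:b[0][0]):
    q=ray(c,*p,44); H.append(q[:2]); print('hole',p.round(2),round(a,1),q.round(1), 'eqdia', 2*np.sqrt(a/np.pi)*2.09)
# blue stand outline: base
blue=((S>150)&(abs(hsv[:,:,0].astype(int)-110)<15)&(V>90)).astype(np.uint8)
# nozzles: dark bores in rest
dk=(im.max(2)<75).astype(np.uint8)
for p,a in blobs(dk,(386,245,62,25),3,80): print('bore',p.round(2),a,ray(c,*p,58).round(1))
# rest grey
g=((S<60)&(V>80)&(V<190)).astype(np.uint8)
x,y,w,h=[8*v for v in(380,238,72,40)]; q=np.zeros_like(g);q[y:y+h,x:x+w]=g[y:y+h,x:x+w]
cn,_=cv2.findContours(q,0,cv2.CHAIN_APPROX_NONE); k=max(cn,key=cv2.contourArea);r=cv2.minAreaRect(k); bx=(cv2.boxPoints(r)+.5)/8-.5
P=np.array([ray(c,*p,18)[:2] for p in bx]);print('rest',P.round(1).tolist(),P.mean(0))
```

```text
strip ((1601.5181884765625, 1798.2777099609375), (187.08631896972656, 707.5933227539062), 78.25270080566406)
[[505.6 393.7]
 [548.8 215.4]
 [500.9 203.6]
 [458.5 380.7]] [503.45592549 298.35722908] [183.46072521  49.31091442 182.17283011]
hole [160.03 232.27] 6.9 [484.4 380.   44. ] eqdia 6.190570205477755
hole [169.68 230.45] 11.3 [488.8 360.3  44. ] eqdia 7.937438287293863
hole [184.91 227.41] 22.8 [496.  329.2  44. ] eqdia 11.252295643456574
hole [200.1  224.32] 36.7 [503.3 298.   44. ] eqdia 14.281305293724706
hole [215.23 221.25] 53.3 [510.7 266.9  44. ] eqdia 17.211743250936568
hole [229.44 217.25] 96.0 [519.9 237.7  44. ] eqdia 23.106648716642916
hole [239.37 216.15] 5.9 [522.9 217.1  44. ] eqdia 5.723768148133819
bore [446.5  247.54] 3.546875 [ 469.  -211.3   58. ]
bore [406.91 257.89] 38.390625 [ 445.6 -129.4   58. ]
bore [438.99 258.74] 38.5 [ 445.7 -195.3   58. ]
rest [[420.2, -98.0], [473.9, -98.6], [476.7, -226.4], [422.9, -224.7]] [ 448.41260777 -161.94782939]
```

Request:
servo_tool(
  series=[
    {"dp":[0,0,0],"dr":[0,0,0.168]},
    {"dp":[0,0,0],"dr":[0,0,0.168]},
    {"dp":[0,0,0],"dr":[0,0,0.168]},
    {"dp":[0,0,0],"dr":[0,0,0.168]},
    {"dp":[0,0,0],"dr":[0,0,0.168]},
    {"dp":[0,0,0],"dr":[0,0,0.168]},
    {"dp":[0,0,0],"dr":[0,0,0]},
  ],
  claw=0,
  force=60,
)

```text
time_s: 0.98
tcp_pos: [211.6, 614.3, 230.7]
ee_rot: [0.62, 0.784, -0.0, 0.0]
force: [-0.8, -0.7, 0.6]
width: 85.5
grasp_force: 0.0
```

```bash
cat >> h.py <<'E'
from scipy.spatial.transform import Rotation as Ro
def togo(*p):
    o=arm.get_obs(); R=Ro.from_quat(o['ee_rot']); M=R.as_matrix()
    print('tcp',np.round(o['tcp_pos'],1),'xhead',round(np.degrees(np.arctan2(M[1,0],M[0,0])),2),'zaxis',M[:,2].round(4),'t',o['time_s'],'F',o['force'].round(1))
    for q in p: print(q,'->',(M.T@(np.array(q,float)-o['tcp_pos'])).round(1))
E
python3 - <<'E'
from h import *
togo((445.7,-195.3,110),(445.7,-195.3,37))
E
```

```text
tcp [211.6 614.3 230.7] xhead 103.34 zaxis [-5.e-04 -8.e-04 -1.e+00] t 0.975 F [-0.8 -0.7  0.6]
(445.7, -195.3, 110) -> [-841.7   41.   121.3]
(445.7, -195.3, 37) -> [-841.7   41.   194.3]
```

Request:
servo_tool(
  series=[
    {"dp":[-52.6,20,0]},
    {"dp":[-52.6,20,0]},
    {"dp":[-52.6,20,0]},
    {"dp":[-52.6,20,0]},
    {"dp":[-52.6,20,0]},
    {"dp":[-52.6,20,0]},
    {"dp":[-52.6,20,0]},
    {"dp":[-52.6,20,0]},
    {"dp":[-52.6,-15,10]},
    {"dp":[-52.6,-15,10]},
    {"dp":[-52.6,-15,10]},
    {"dp":[-52.6,-15,10]},
    {"dp":[-52.6,-15,10]},
    {"dp":[-52.6,-15,10]},
    {"dp":[-52.6,-15,10]},
    {"dp":[-52.6,-14,10]},
    {"dp":[0,0,0]},
    {"dp":[0,0,0]},
  ],
)

```text
invalid input at $.series[0]: expected keys dp, dr
```

Run:
```python
from h import *
togo((445.7,-195.3,70),(445.7,-195.3,37))
# scene-view check of predicted top centres
c=load('scene0')
for p in((445.6,-129.4,58),(445.7,-195.3,58),(496,329.2,44),(503.3,298,44)): print(p,proj(c,p).round(1))
im=cv2.resize(c['image'],None,fx=8,fy=8,interpolation=cv2.INTER_CUBIC)
x,y,w,h=[8*v for v in(325,285,50,40)]
m=np.zeros(im.shape[:2],np.uint8); m[y:y+h,x:x+w]=(im[y:y+h,x:x+w].max(2)<75)
n,l,st,ce=cv2.connectedComponentsWithStats(m)
for i in range(1,n):
    if st[i,4]>200: print(((ce[i]+.5)/8-.5).round(1),st[i,4]/64)
```

```text
tcp [211.6 614.3 230.7] xhead 103.34 zaxis [-5.e-04 -8.e-04 -1.e+00] t 0.975 F [-0.8 -0.7  0.6]
(445.7, -195.3, 70) -> [-841.7   41.   161.3]
(445.7, -195.3, 37) -> [-841.7   41.   194.3]
(445.6, -129.4, 58) [334.9 294.3]
(445.7, -195.3, 58) [364.9 315.8]
(496, 329.2, 44) [215.2 194.3]
(503.3, 298, 44) [224.3 198. ]
[335.4 293.5] 14.4375
[365.6 314.9] 45.890625
```

Request:
servo_tool(
  series=[
    {"dp":[-52.6,20,0],"dr":[0,0,0]},
    {"dp":[-52.6,20,0],"dr":[0,0,0]},
    {"dp":[-52.6,20,0],"dr":[0,0,0]},
    {"dp":[-52.6,20,0],"dr":[0,0,0]},
    {"dp":[-52.6,20,0],"dr":[0,0,0]},
    {"dp":[-52.6,20,0],"dr":[0,0,0]},
    {"dp":[-52.6,20,0],"dr":[0,0,0]},
    {"dp":[-52.6,20,0],"dr":[0,0,0]},
    {"dp":[-52.6,-15,10],"dr":[0,0,0]},
    {"dp":[-52.6,-15,10],"dr":[0,0,0]},
    {"dp":[-52.6,-15,10],"dr":[0,0,0]},
    {"dp":[-52.6,-15,10],"dr":[0,0,0]},
    {"dp":[-52.6,-15,10],"dr":[0,0,0]},
    {"dp":[-52.6,-15,10],"dr":[0,0,0]},
    {"dp":[-52.6,-15,10],"dr":[0,0,0]},
    {"dp":[-52.6,-14,10],"dr":[0,0,0]},
    {"dp":[0,0,0],"dr":[0,0,0]},
    {"dp":[0,0,0],"dr":[0,0,0]},
  ],
)

```text
time_s: 3.22
tcp_pos: [444.1, -194.9, 151.1]
ee_rot: [0.62, 0.784, 0.0, -0.0]
force: [0.1, -0.0, -0.1]
width: 85.5
grasp_force: 0.0
```

Run:
```python
from h import *
togo((445.7,-195.3,70),(445.7,-195.3,37))
```

```text
tcp [ 444.1 -194.9  151.1] xhead 103.31 zaxis [-4.e-04  7.e-04 -1.e+00] t 3.225 F [ 0.1 -0.  -0.1]
(445.7, -195.3, 70) -> [-0.8  1.5 81.1]
(445.7, -195.3, 37) -> [ -0.8   1.5 114.1]
```

Request:
servo_tool(
  series=[
    {"dp":[-0.8,1.5,40],"dr":[0,0,0]},
    {"dp":[0,0,40],"dr":[0,0,0]},
    {"dp":[0,0,20],"dr":[0,0,0]},
    {"dp":[0,0,13.5],"dr":[0,0,0]},
    {"dp":[0,0,0],"dr":[0,0,0]},
    {"dp":[0,0,0],"dr":[0,0,0]},
  ],
)

```text
time_s: 3.98
tcp_pos: [446.8, -195.9, 38.9]
ee_rot: [0.621, 0.784, 0.0, 0.001]
force: [0.3, 0.7, 0.3]
width: 85.4
grasp_force: 0.0
```

Request:
servo_tool(
  series=[
    {"dp":[0,0,0],"dr":[0,0,0]},
    {"dp":[0,0,0],"dr":[0,0,0]},
    {"dp":[0,0,0],"dr":[0,0,0]},
    {"dp":[0,0,0],"dr":[0,0,0]},
    {"dp":[0,0,0],"dr":[0,0,0]},
    {"dp":[0,0,0],"dr":[0,0,0]},
    {"dp":[0,0,0],"dr":[0,0,0]},
    {"dp":[0,0,0],"dr":[0,0,0]},
  ],
  claw=1,
  force=80,
)

```text
time_s: 4.97
tcp_pos: [446.5, -196.1, 38.3]
ee_rot: [0.621, 0.784, 0.0, 0.001]
force: [0.8, 0.1, 6.7]
width: 21.1
grasp_force: 78.3
```

Request:
servo_tool(
  series=[
    {"dp":[0,0,-5],"dr":[0,0,0]},
    {"dp":[0,0,-15],"dr":[0,0,0]},
    {"dp":[0,0,-40],"dr":[0,0,0]},
    {"dp":[0,0,-50],"dr":[0,0,0]},
    {"dp":[0,0,-20],"dr":[0,0,0]},
    {"dp":[0,0,0],"dr":[0,0,0]},
    {"dp":[0,0,0],"dr":[0,0,0]},
  ],
)

```text
time_s: 5.85
tcp_pos: [445.2, -195.2, 166.7]
ee_rot: [0.621, 0.784, -0.0, -0.001]
force: [-0.5, -0.2, -0.4]
width: 21.1
grasp_force: 78.4
```

Run:
```python
from h import *
togo((445.7,-195.3,150))
o=arm.get_obs()['tcp_pos']
ims=[]
for n in('scene','top'):
    c=grab(n,n+'1'); u,v=proj(c,o).astype(int); print(n,u,v)
    y,x=max(0,v-40),max(0,u-45); ims.append(cv2.resize(c['image'][y:y+80,x:x+90],(400,356),interpolation=cv2.INTER_CUBIC))
cv2.imwrite('pics/crop2.png',np.hstack(ims)[:,:,::-1])
```

```text
tcp [ 445.2 -195.2  166.7] xhead 103.23 zaxis [-0.0017  0.0013 -1.    ] t 5.85 F [-0.5 -0.2 -0.4]
(445.7, -195.3, 150) -> [-0.3  0.5 16.7]
scene 373 265
top 462 258
```

View pics/crop2.png

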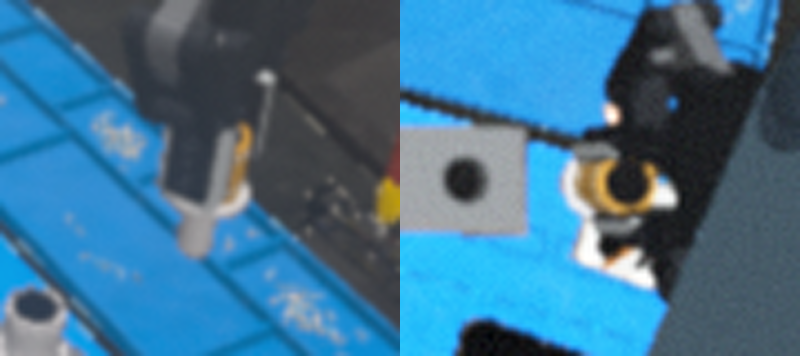

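The narrow nozzle is held upright: the brass collar is between the pads, the shoulder is below the fingertips, and the bore is at top ≈(468.8,259). Next I'll get its offset from the TCP and the distance to the hole.

Run:
```python
from h import *
c=load('top1'); im=cv2.resize(c['image'],None,fx=8,fy=8,interpolation=cv2.INTER_CUBIC)
hs=cv2.cvtColor(im,cv2.COLOR_RGB2HSV)
m=((hs[:,:,0]>8)&(hs[:,:,0]<28)&(hs[:,:,1]>100)&(hs[:,:,2]>80)).astype(np.uint8)
x,y,w,h=[8*v for v in(452,248,28,22)];q=np.zeros_like(m);q[y:y+h,x:x+w]=m[y:y+h,x:x+w]
cn,_=cv2.findContours(q,0,2);k=max(cn,key=cv2.contourArea);print(cv2.boundingRect(k),np.array(cv2.boundingRect(k))/8)
o=arm.get_obs();z=o['tcp_pos'][2]+19.5
M=Ro.from_quat(o['ee_rot']).as_matrix()
dk=np.zeros_like(m); dk[y:y+h,x:x+w]=(im[y:y+h,x:x+w].max(2)<75)
kk=cv2.convexHull(k); f=np.zeros_like(m); cv2.drawContours(f,[kk],-1,1,-1)
d=f&dk; mm=cv2.moments(d,True); u,v=(mm['m10']/mm['m00']+.5)/8-.5,(mm['m01']/mm['m00']+.5)/8-.5
p=ray(c,u,v,z); print(u,v,mm['m00']/64,p,(M.T@(p-o['tcp_pos'])).round(2))
togo((496,329.2,120),(503.3,298,120))
```

```text
(3659, 2031, 142, 102) [457.375 253.875  17.75   12.75 ]
467.81671825685845 258.3275825443069 64.359375 [ 445.64112855 -194.95907975  185.65616564] [  0.03   0.55 -19.5 ]
tcp [ 445.1 -195.1  166.2] xhead 103.23 zaxis [-0.0026  0.0019 -1.    ] t 5.95 F [-0.3  0.2 -1.4]
(496, 329.2, 120) -> [498.6 169.7  47. ]
(503.3, 298, 120) -> [466.5 169.7  47. ]
```

Request:
servo_tool(
  series=[
    {"dp":[40,13,0],"dr":[0,0,0]},
    {"dp":[50,17,0],"dr":[0,0,0]},
    {"dp":[50,17,0],"dr":[0,0,0]},
    {"dp":[50,17,0],"dr":[0,0,0]},
    {"dp":[50,17,0],"dr":[0,0,0]},
    {"dp":[50,17,0],"dr":[0,0,0]},
    {"dp":[50,17,10],"dr":[0,0,0]},
    {"dp":[50,17,10],"dr":[0,0,0]},
    {"dp":[50,17,10],"dr":[0,0,0]},
    {"dp":[40,14,10],"dr":[0,0,0]},
    {"dp":[18.5,6.5,6],"dr":[0,0,0]},
    {"dp":[0,0,0],"dr":[0,0,0]},
    {"dp":[0,0,0],"dr":[0,0,0]},
  ],
)

```text
time_s: 7.58
tcp_pos: [496.8, 327.2, 121.6]
ee_rot: [0.621, 0.784, -0.0, -0.0]
force: [0.4, 0.3, 0.3]
width: 21.0
grasp_force: 78.5
```

Run:
```python
from h import *
togo((496,329.2,82))
```

```text
tcp [496.8 327.2 121.6] xhead 103.18 zaxis [-6.e-04 -7.e-04 -1.e+00] t 7.575 F [0.4 0.3 0.3]
(496, 329.2, 82) -> [ 2.1 -0.3 39.6]
```

Request:
servo_tool(
  series=[
    {"dp":[2,-0.3,20],"dr":[0,0,0]},
    {"dp":[0,0,15],"dr":[0,0,0]},
    {"dp":[0,0,5],"dr":[0,0,0]},
    {"dp":[0,0,0],"dr":[0,0,0]},
    {"dp":[0,0,0],"dr":[0,0,0]},
    {"dp":[0,0,0],"dr":[0,0,0]},
  ],
)

```text
time_s: 8.32
tcp_pos: [496.5, 330.4, 82.4]
ee_rot: [0.621, 0.784, 0.001, 0.0]
force: [0.3, 0.4, -0.4]
width: 21.3
grasp_force: 78.5
```

Run:
```python
from h import *
togo((496,329.2,76))
ims=[]
for n in('scene','top'):
    c=grab(n,n+'2'); u,v=proj(c,(496,329,60)).astype(int); print(n,u,v)
    y,x=max(0,v-40),max(0,u-45); ims.append(cv2.resize(c['image'][y:y+80,x:x+90],(400,356),interpolation=cv2.INTER_CUBIC))
cv2.imwrite('pics/crop3.png',np.hstack(ims)[:,:,::-1])
```

```text
tcp [496.5 330.4  82.4] xhead 103.24 zaxis [ 1.1e-03  4.0e-04 -1.0e+00] t 8.325 F [ 0.3  0.4 -0.4]
(496, 329.2, 76) -> [-1.1 -0.8  6.4]
scene 214 189
top 183 226
```

View pics/crop3.png

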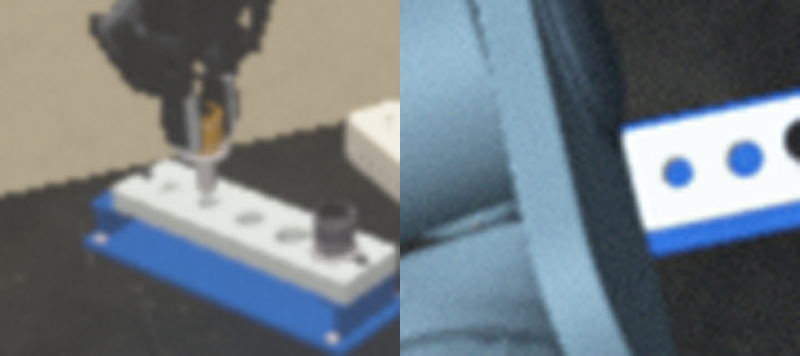

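The tube is right above the second-smallest (12 mm) hole in the scene view at about (214,189), while the arm hides it from the top camera. I'll feel down gently.

Request:
servo_tool(
  series=[
    {"dp":[-1,-0.6,2],"dr":[0,0,0]},
    {"dp":[0,0,1.5],"dr":[0,0,0]},
    {"dp":[0,0,1],"dr":[0,0,0]},
    {"dp":[0,0,1],"dr":[0,0,0]},
    {"dp":[0,0,0.5],"dr":[0,0,0]},
    {"dp":[0,0,0],"dr":[0,0,0]},
    {"dp":[0,0,0],"dr":[0,0,0]},
  ],
)

```text
time_s: 9.3
tcp_pos: [495.8, 329.1, 75.9]
ee_rot: [0.621, 0.784, 0.0, 0.0]
force: [-0.1, 0.1, -0.2]
width: 21.5
grasp_force: 78.5
```

Request:
servo_tool(
  series=[
    {"dp":[0,0,0.7],"dr":[0,0,0]},
    {"dp":[0,0,0.5],"dr":[0,0,0]},
    {"dp":[0,0,0],"dr":[0,0,0]},
  ],
)

```text
time_s: 9.68
tcp_pos: [495.8, 329.1, 74.6]
ee_rot: [0.621, 0.784, 0.0, 0.0]
force: [-0.5, 0.0, 0.0]
width: 21.5
grasp_force: 78.5
```

Request:
servo_tool(
  series=[
    {"dp":[0,0,0.7],"dr":[0,0,0]},
    {"dp":[0,0,0.5],"dr":[0,0,0]},
    {"dp":[0,0,0],"dr":[0,0,0]},
  ],
)

```text
time_s: 10.05
tcp_pos: [495.8, 329.1, 73.3]
ee_rot: [0.621, 0.784, -0.0, 0.0]
force: [0.5, -1.2, -0.3]
width: 21.5
grasp_force: 78.5
```

Request:
servo_tool(
  series=[
    {"dp":[0,0,0.6],"dr":[0,0,0]},
    {"dp":[0,0,0],"dr":[0,0,0]},
  ],
)

```text
time_s: 10.3
tcp_pos: [495.8, 329.1, 72.8]
ee_rot: [0.621, 0.784, -0.0, 0.0]
force: [-0.5, 0.6, 0.3]
width: 21.2
grasp_force: 78.5
```

Request:
servo_tool(
  series=[
    {"dp":[0,0,0.7],"dr":[0,0,0]},
    {"dp":[0,0,0.7],"dr":[0,0,0]},
    {"dp":[0,0,0.6],"dr":[0,0,0]},
    {"dp":[0,0,0],"dr":[0,0,0]},
  ],
)

```text
time_s: 10.8
tcp_pos: [495.8, 329.1, 70.7]
ee_rot: [0.621, 0.784, 0.0, 0.0]
force: [1.3, -0.6, -0.3]
width: 21.5
grasp_force: 78.4
```

Request:
servo_tool(
  series=[
    {"dp":[0,0,1],"dr":[0,0,0]},
    {"dp":[0,0,1],"dr":[0,0,0]},
    {"dp":[0,0,0],"dr":[0,0,0]},
  ],
)

```text
time_s: 11.18
tcp_pos: [495.7, 329.1, 68.7]
ee_rot: [0.621, 0.784, -0.0, 0.0]
force: [-0.2, -0.1, -0.6]
width: 21.5
grasp_force: 78.4
```

The tube is in the hole with no force showing, so I'll continue down.

Request:
servo_tool(
  series=[
    {"dp":[0,0,2],"dr":[0,0,0]},
    {"dp":[0,0,2],"dr":[0,0,0]},
    {"dp":[0,0,2],"dr":[0,0,0]},
    {"dp":[0,0,1],"dr":[0,0,0]},
    {"dp":[0,0,0],"dr":[0,0,0]},
  ],
)

```text
time_s: 11.8
tcp_pos: [495.7, 329.0, 61.6]
ee_rot: [0.621, 0.784, -0.0, -0.0]
force: [1.2, -1.2, -1.9]
width: 21.5
grasp_force: 78.3
```

Request:
servo_tool(
  series=[
    {"dp":[0,0,2],"dr":[0,0,0]},
    {"dp":[0,0,2],"dr":[0,0,0]},
    {"dp":[0,0,2],"dr":[0,0,0]},
    {"dp":[0,0,1],"dr":[0,0,0]},
    {"dp":[0,0,0],"dr":[0,0,0]},
  ],
)

```text
time_s: 12.42
tcp_pos: [495.7, 329.1, 54.7]
ee_rot: [0.621, 0.784, -0.0, 0.0]
force: [0.9, -0.9, -1.4]
width: 20.8
grasp_force: 78.4
```

Request:
servo_tool(
  series=[
    {"dp":[0,0,1],"dr":[0,0,0]},
    {"dp":[0,0,1],"dr":[0,0,0]},
    {"dp":[0,0,0.7],"dr":[0,0,0]},
    {"dp":[0,0,0],"dr":[0,0,0]},
  ],
)

```text
time_s: 12.92
tcp_pos: [495.8, 329.1, 52.0]
ee_rot: [0.621, 0.784, 0.0, 0.0]
force: [1.4, -1.8, -0.4]
width: 21.6
grasp_force: 78.4
```

Request:
servo_tool(
  series=[
    {"dp":[0,0,0.6],"dr":[0,0,0]},
    {"dp":[0,0,0],"dr":[0,0,0]},
  ],
)

```text
time_s: 13.18
tcp_pos: [495.8, 329.1, 51.5]
ee_rot: [0.621, 0.784, 0.0, 0.0]
force: [0.6, -0.8, -0.6]
width: 21.3
grasp_force: 78.4
```

Request:
servo_tool(
  series=[
    {"dp":[0,0,0.5],"dr":[0,0,0]},
    {"dp":[0,0,0],"dr":[0,0,0]},
  ],
)

```text
time_s: 13.42
tcp_pos: [495.8, 329.1, 51.0]
ee_rot: [0.621, 0.784, 0.0, 0.0]
force: [0.9, -0.9, 0.6]
width: 21.2
grasp_force: 78.4
```

Request:
servo_tool(
  series=[
    {"dp":[0,0,0.4],"dr":[0,0,0]},
    {"dp":[0,0,0],"dr":[0,0,0]},
  ],
)

```text
time_s: 13.68
tcp_pos: [495.8, 329.1, 50.6]
ee_rot: [0.621, 0.784, 0.0, 0.0]
force: [0.5, -1.2, 0.9]
width: 21.5
grasp_force: 78.4
```

Request:
servo_tool(
  series=[
    {"dp":[0,0,0.3],"dr":[0,0,0]},
    {"dp":[0,0,0],"dr":[0,0,0]},
  ],
)

```text
time_s: 13.92
tcp_pos: [495.8, 329.1, 50.4]
ee_rot: [0.621, 0.784, -0.0, 0.0]
force: [1.1, -1.2, 0.7]
width: 21.0
grasp_force: 78.4
```

Request:
servo_tool(
  series=[
    {"dp":[0,0,0.3],"dr":[0,0,0]},
    {"dp":[0,0,0],"dr":[0,0,0]},
  ],
)

```text
time_s: 14.18
tcp_pos: [495.8, 329.1, 50.3]
ee_rot: [0.621, 0.784, -0.0, 0.0]
force: [-0.7, -2.8, 5.1]
width: 21.2
grasp_force: 78.6
```

The shoulder touches the strip at TCP z 50.3, exactly as predicted. I'll release and rise.

Request:
servo_tool(
  series=[
    {"dp":[0,0,-0.2],"dr":[0,0,0]},
    {"dp":[0,0,0],"dr":[0,0,0]},
    {"dp":[0,0,0],"dr":[0,0,0]},
    {"dp":[0,0,0],"dr":[0,0,0]},
    {"dp":[0,0,0],"dr":[0,0,0]},
    {"dp":[0,0,0],"dr":[0,0,0]},
    {"dp":[0,0,-20],"dr":[0,0,0]},
    {"dp":[0,0,-40],"dr":[0,0,0]},
    {"dp":[0,0,-40],"dr":[0,0,0]},
    {"dp":[0,0,0],"dr":[0,0,0]},
  ],
  claw=0,
)

```text
time_s: 15.42
tcp_pos: [498.6, 330.4, 156.2]
ee_rot: [0.621, 0.784, 0.004, 0.002]
force: [-0.3, -0.8, 0.1]
width: 85.5
grasp_force: 0.0
```

Run:
```python
from h import *
togo((446.3,-129.3,150))
```

```text
tcp [498.6 330.4 156.2] xhead 103.24 zaxis [ 0.0093  0.0039 -0.9999] t 15.425 F [-0.3 -0.8  0.1]
(446.3, -129.3, 150) -> [-435.5 -156.3    3.9]
```

Request:
servo_tool(
  series=[
    {"dp":[-48.4,-17,0],"dr":[0,0,0]},
    {"dp":[-48.4,-17,0],"dr":[0,0,0]},
    {"dp":[-48.4,-17,0],"dr":[0,0,0]},
    {"dp":[-48.4,-17,0],"dr":[0,0,0]},
    {"dp":[-48.4,-17,0],"dr":[0,0,0]},
    {"dp":[-48.4,-17,0],"dr":[0,0,0]},
    {"dp":[-48.4,-17,0],"dr":[0,0,0]},
    {"dp":[-48.4,-17,0],"dr":[0,0,0]},
    {"dp":[-48.2,-17.5,0],"dr":[0,0,0]},
    {"dp":[0,0,0],"dr":[0,0,0]},
    {"dp":[0,0,0],"dr":[0,0,0]},
    {"dp":[0,0,0],"dr":[0,0,0]},
  ],
)

```text
time_s: 16.92
tcp_pos: [445.9, -128.7, 150.0]
ee_rot: [0.62, 0.784, 0.0, -0.0]
force: [-0.4, 0.0, -0.7]
width: 85.4
grasp_force: 0.0
```

Run:
```python
from h import *
togo((446.2,-129.3,38.3))
c=grab('scene','scene3')
x,y=170,150; cv2.imwrite('pics/crop4.png',cv2.resize(c['image'][y:y+90,x:x+120],(720,540),interpolation=cv2.INTER_CUBIC)[:,:,::-1])
```

```text
tcp [ 445.9 -128.7  150. ] xhead 103.33 zaxis [-5.e-04  4.e-04 -1.e+00] t 16.925 F [-0.4  0.  -0.7]
(446.2, -129.3, 38.3) -> [ -0.7   0.2 111.7]
```

View pics/crop4.png

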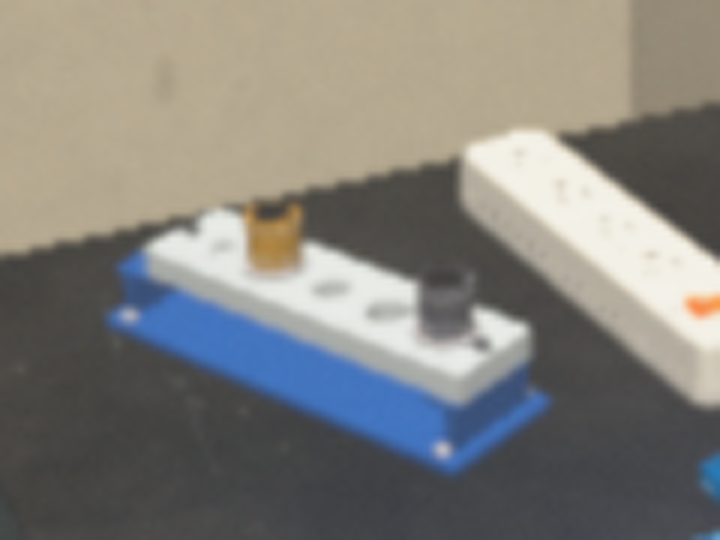

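The brass nozzle sits flush in the 12 mm hole (crop (272,240)), and the 15 mm hole next to it is free at crop (330,288). Next is the wide nozzle.

Request:
servo_tool(
  series=[
    {"dp":[-0.7,0.2,40],"dr":[0,0,0]},
    {"dp":[0,0,40],"dr":[0,0,0]},
    {"dp":[0,0,20],"dr":[0,0,0]},
    {"dp":[0,0,11.7],"dr":[0,0,0]},
    {"dp":[0,0,0],"dr":[0,0,0]},
    {"dp":[0,0,0],"dr":[0,0,0]},
  ],
)

```text
time_s: 17.73
tcp_pos: [447.2, -130.7, 39.5]
ee_rot: [0.621, 0.784, 0.0, 0.001]
force: [-0.3, -0.3, -0.0]
width: 85.5
grasp_force: 0.0
```

Request:
servo_tool(
  series=[
    {"dp":[0,0,0],"dr":[0,0,0]},
    {"dp":[0,0,0],"dr":[0,0,0]},
    {"dp":[0,0,0],"dr":[0,0,0]},
    {"dp":[0,0,0],"dr":[0,0,0]},
    {"dp":[0,0,0],"dr":[0,0,0]},
    {"dp":[0,0,0],"dr":[0,0,0]},
    {"dp":[0,0,0],"dr":[0,0,0]},
    {"dp":[0,0,0],"dr":[0,0,0]},
  ],
  claw=1,
  force=80,
)

```text
time_s: 18.73
tcp_pos: [446.8, -130.8, 39.0]
ee_rot: [0.621, 0.784, 0.0, 0.001]
force: [-0.1, -0.1, 5.4]
width: 21.4
grasp_force: 78.3
```

Request:
servo_tool(
  series=[
    {"dp":[0,0,-5],"dr":[0,0,0]},
    {"dp":[0,0,-15],"dr":[0,0,0]},
    {"dp":[0,0,-40],"dr":[0,0,0]},
    {"dp":[0,0,-50],"dr":[0,0,0]},
    {"dp":[0,0,-20],"dr":[0,0,0]},
    {"dp":[0,0,0],"dr":[0,0,0]},
    {"dp":[0,0,0],"dr":[0,0,0]},
    {"dp":[0,0,0],"dr":[0,0,0]},
  ],
)

```text
time_s: 19.73
tcp_pos: [445.4, -130.0, 167.0]
ee_rot: [0.621, 0.784, -0.0, -0.002]
force: [-0.1, 0.5, -1.1]
width: 21.2
grasp_force: 78.5
```

Run:
```python
from h import *
togo((502.9,298,121))
o=arm.get_obs()['tcp_pos'];ims=[]
for n in('scene','top'):
    c=grab(n,n+'4'); u,v=proj(c,o).astype(int); print(n,u,v)
    y,x=max(0,v-40),max(0,u-45); print(x,y); ims.append(cv2.resize(c['image'][y:y+80,x:x+90],(400,356),interpolation=cv2.INTER_CUBIC))
cv2.imwrite('pics/crop5.png',np.hstack(ims)[:,:,::-1])
```

```text
tcp [ 445.4 -130.   167. ] xhead 103.23 zaxis [-0.0027  0.0015 -1.    ] t 19.725 F [-0.1  0.5 -1.1]
(502.9, 298, 121) -> [403.4 154.   46.5]
scene 340 245
295 205
top 426 257
381 217
```

View pics/crop5.png

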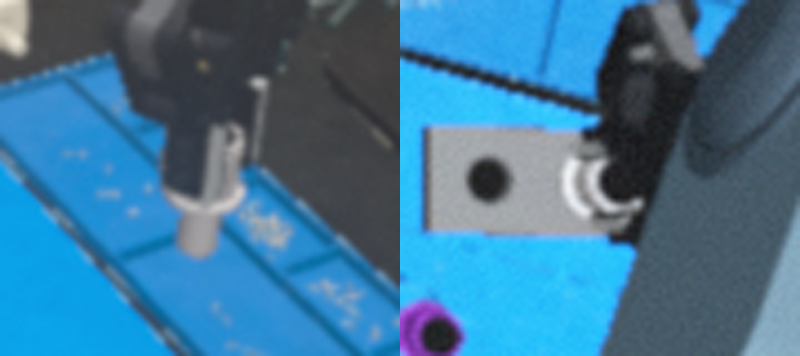

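The wide nozzle is held upright. I'm moving to the 15 mm hole, 32 mm along the row from the proven 12 mm position.

Request:
servo_tool(
  series=[
    {"dp":[40,15,0],"dr":[0,0,0]},
    {"dp":[48,18,0],"dr":[0,0,0]},
    {"dp":[48,18,0],"dr":[0,0,0]},
    {"dp":[48,18,0],"dr":[0,0,0]},
    {"dp":[48,18,0],"dr":[0,0,0]},
    {"dp":[48,18,10],"dr":[0,0,0]},
    {"dp":[48,18,10],"dr":[0,0,0]},
    {"dp":[40,16,10],"dr":[0,0,0]},
    {"dp":[25,11,10],"dr":[0,0,0]},
    {"dp":[10,4,6],"dr":[0,0,0]},
    {"dp":[0,0,0],"dr":[0,0,0]},
    {"dp":[0,0,0],"dr":[0,0,0]},
    {"dp":[0,0,0],"dr":[0,0,0]},
  ],
)

```text
time_s: 21.45
tcp_pos: [504.3, 296.2, 123.0]
ee_rot: [0.621, 0.784, 0.0, 0.0]
force: [-0.2, 0.4, -1.2]
width: 21.3
grasp_force: 78.5
```

Run:
```python
from h import *
togo((503.1,297.6,82))
```

```text
tcp [504.3 296.2 123. ] xhead 103.17 zaxis [ 7.e-04  1.e-04 -1.e+00] t 21.45 F [-0.2  0.4 -1.2]
(503.1, 297.6, 82) -> [ 1.6 -0.9 41. ]
```

Request:
servo_tool(
  series=[
    {"dp":[1.6,-0.9,20],"dr":[0,0,0]},
    {"dp":[0,0,15],"dr":[0,0,0]},
    {"dp":[0,0,5],"dr":[0,0,0]},
    {"dp":[0,0,0],"dr":[0,0,0]},
    {"dp":[0,0,0],"dr":[0,0,0]},
    {"dp":[0,0,0],"dr":[0,0,0]},
    {"dp":[0,0,0],"dr":[0,0,0]},
  ],
)

```text
time_s: 22.32
tcp_pos: [503.0, 298.5, 82.9]
ee_rot: [0.621, 0.784, 0.0, 0.0]
force: [-0.6, 0.8, -0.8]
width: 21.0
grasp_force: 78.5
```

Run:
```python
from h import *
togo((503.1,297.6,77))
```

```text
tcp [503.  298.5  82.9] xhead 103.24 zaxis [ 7.e-04  2.e-04 -1.e+00] t 22.325 F [-0.6  0.8 -0.8]
(503.1, 297.6, 77) -> [-0.9 -0.1  5.9]
```

Request:
servo_tool(
  series=[
    {"dp":[-0.8,0,2],"dr":[0,0,0]},
    {"dp":[0,0,1.5],"dr":[0,0,0]},
    {"dp":[0,0,1],"dr":[0,0,0]},
    {"dp":[0,0,0.8],"dr":[0,0,0]},
    {"dp":[0,0,0.5],"dr":[0,0,0]},
    {"dp":[0,0,0],"dr":[0,0,0]},
    {"dp":[0,0,0],"dr":[0,0,0]},
  ],
)

```text
time_s: 23.2
tcp_pos: [503.0, 297.6, 76.7]
ee_rot: [0.621, 0.784, 0.0, 0.0]
force: [0.1, -0.2, -1.0]
width: 21.4
grasp_force: 78.5
```

Request:
servo_tool(
  series=[
    {"dp":[0,0,0.7],"dr":[0,0,0]},
    {"dp":[0,0,0.5],"dr":[0,0,0]},
    {"dp":[0,0,0],"dr":[0,0,0]},
  ],
)

```text
time_s: 23.58
tcp_pos: [503.1, 297.6, 75.6]
ee_rot: [0.621, 0.784, 0.0, 0.0]
force: [-0.4, -0.1, -0.2]
width: 21.0
grasp_force: 78.6
```

Request:
servo_tool(
  series=[
    {"dp":[0,0,0.6],"dr":[0,0,0]},
    {"dp":[0,0,0],"dr":[0,0,0]},
  ],
)

```text
time_s: 23.82
tcp_pos: [503.2, 297.5, 75.0]
ee_rot: [0.621, 0.784, 0.0, 0.0]
force: [0.7, -0.5, 0.8]
width: 21.2
grasp_force: 78.6
```

Request:
servo_tool(
  series=[
    {"dp":[0,0,0.6],"dr":[0,0,0]},
    {"dp":[0,0,0],"dr":[0,0,0]},
  ],
)

```text
time_s: 24.08
tcp_pos: [503.1, 297.6, 74.3]
ee_rot: [0.621, 0.784, 0.0, 0.0]
force: [1.3, -0.9, 0.5]
width: 20.9
grasp_force: 78.6
```

Request:
servo_tool(
  series=[
    {"dp":[0,0,0.6],"dr":[0,0,0]},
    {"dp":[0,0,0],"dr":[0,0,0]},
  ],
)

```text
time_s: 24.32
tcp_pos: [503.2, 297.6, 73.8]
ee_rot: [0.621, 0.784, 0.0, 0.0]
force: [2.3, -0.9, -0.2]
width: 21.3
grasp_force: 78.6
```

Request:
servo_tool(
  series=[
    {"dp":[0,0,0.7],"dr":[0,0,0]},
    {"dp":[0,0,0],"dr":[0,0,0]},
  ],
)

```text
time_s: 24.58
tcp_pos: [503.1, 297.6, 73.0]
ee_rot: [0.621, 0.784, 0.0, 0.0]
force: [1.5, -0.6, 0.5]
width: 21.6
grasp_force: 78.6
```

Request:
servo_tool(
  series=[
    {"dp":[0,0,0.7],"dr":[0,0,0]},
    {"dp":[0,0,0],"dr":[0,0,0]},
  ],
)

```text
time_s: 24.82
tcp_pos: [503.1, 297.6, 72.4]
ee_rot: [0.621, 0.784, 0.0, 0.0]
force: [2.9, -1.4, 0.4]
width: 21.0
grasp_force: 78.6
```

It's in the hole with a slight side force, so I'll ease sideways along it and continue down.

Request:
servo_tool(
  series=[
    {"dp":[-0.2,0.3,0.5],"dr":[0,0,0]},
    {"dp":[0,0,1],"dr":[0,0,0]},
    {"dp":[0,0,1],"dr":[0,0,0]},
    {"dp":[0,0,0],"dr":[0,0,0]},
  ],
)

```text
time_s: 25.32
tcp_pos: [503.2, 297.5, 69.6]
ee_rot: [0.621, 0.784, -0.0, -0.0]
force: [2.2, -0.5, -0.3]
width: 20.8
grasp_force: 78.6
```

Request:
servo_tool(
  series=[
    {"dp":[0,0,1.5],"dr":[0,0,0]},
    {"dp":[0,0,1.5],"dr":[0,0,0]},
    {"dp":[0,0,1],"dr":[0,0,0]},
    {"dp":[0,0,0],"dr":[0,0,0]},
  ],
)

```text
time_s: 25.82
tcp_pos: [503.2, 297.5, 65.6]
ee_rot: [0.621, 0.784, -0.0, -0.0]
force: [2.0, -0.9, -0.5]
width: 20.9
grasp_force: 78.6
```

Request:
servo_tool(
  series=[
    {"dp":[0,0.2,1.5],"dr":[0,0,0]},
    {"dp":[0,0,1.5],"dr":[0,0,0]},
    {"dp":[0,0,1.5],"dr":[0,0,0]},
    {"dp":[0,0,1.5],"dr":[0,0,0]},
    {"dp":[0,0,0],"dr":[0,0,0]},
  ],
)

```text
time_s: 26.45
tcp_pos: [503.3, 297.5, 59.5]
ee_rot: [0.621, 0.784, -0.0, -0.0]
force: [2.9, -1.7, -1.2]
width: 21.2
grasp_force: 78.5
```

Request:
servo_tool(
  series=[
    {"dp":[0,0,1.5],"dr":[0,0,0]},
    {"dp":[0,0,1.5],"dr":[0,0,0]},
    {"dp":[0,0,1.5],"dr":[0,0,0]},
    {"dp":[0,0,1.5],"dr":[0,0,0]},
    {"dp":[0,0,0],"dr":[0,0,0]},
  ],
)

```text
time_s: 27.08
tcp_pos: [503.3, 297.5, 53.5]
ee_rot: [0.621, 0.784, -0.0, -0.0]
force: [1.1, -1.5, -1.0]
width: 20.9
grasp_force: 78.5
```

Request:
servo_tool(
  series=[
    {"dp":[0,0,0.7],"dr":[0,0,0]},
    {"dp":[0,0,0.5],"dr":[0,0,0]},
    {"dp":[0,0,0],"dr":[0,0,0]},
  ],
)

```text
time_s: 27.45
tcp_pos: [503.4, 297.5, 52.6]
ee_rot: [0.621, 0.784, -0.0, 0.0]
force: [1.1, -2.8, 0.5]
width: 20.9
grasp_force: 78.5
```

Request:
servo_tool(
  series=[
    {"dp":[0,0,0.5],"dr":[0,0,0]},
    {"dp":[0,0,0.3],"dr":[0,0,0]},
    {"dp":[0,0,0],"dr":[0,0,0]},
  ],
)

```text
time_s: 27.82
tcp_pos: [503.5, 297.5, 51.8]
ee_rot: [0.621, 0.784, -0.0, 0.0]
force: [0.2, -2.0, -0.1]
width: 21.3
grasp_force: 78.5
```

Request:
servo_tool(
  series=[
    {"dp":[0,0,0.4],"dr":[0,0,0]},
    {"dp":[0,0,0],"dr":[0,0,0]},
  ],
)

```text
time_s: 28.08
tcp_pos: [503.5, 297.5, 51.4]
ee_rot: [0.621, 0.784, -0.0, 0.0]
force: [0.6, -1.5, 0.9]
width: 21.2
grasp_force: 78.5
```

Request:
servo_tool(
  series=[
    {"dp":[0,0,0.3],"dr":[0,0,0]},
    {"dp":[0,0,0],"dr":[0,0,0]},
  ],
)

```text
time_s: 28.32
tcp_pos: [503.5, 297.5, 51.1]
ee_rot: [0.621, 0.784, -0.0, -0.0]
force: [0.1, -1.7, 1.8]
width: 21.2
grasp_force: 78.6
```

Request:
servo_tool(
  series=[
    {"dp":[0,0,0.3],"dr":[0,0,0]},
    {"dp":[0,0,0],"dr":[0,0,0]},
  ],
)

```text
time_s: 28.58
tcp_pos: [503.5, 297.5, 51.1]
ee_rot: [0.621, 0.784, -0.0, 0.0]
force: [-0.8, -3.7, 4.8]
width: 21.2
grasp_force: 78.9
```

Request:
servo_tool(
  series=[
    {"dp":[0,0,0],"dr":[0,0,0]},
    {"dp":[0,0,0],"dr":[0,0,0]},
    {"dp":[0,0,0],"dr":[0,0,0]},
    {"dp":[0,0,0],"dr":[0,0,0]},
    {"dp":[0,0,0],"dr":[0,0,0]},
    {"dp":[0,0,0],"dr":[0,0,0]},
    {"dp":[0,0,-20],"dr":[0,0,0]},
    {"dp":[0,0,-40],"dr":[0,0,0]},
    {"dp":[0,0,-50],"dr":[0,0,0]},
    {"dp":[-50,0,-30],"dr":[0,0,0]},
    {"dp":[-50,0,0],"dr":[0,0,0]},
    {"dp":[-50,0,0],"dr":[0,0,0]},
    {"dp":[-50,0,0],"dr":[0,0,0]},
    {"dp":[-50,0,0],"dr":[0,0,0]},
    {"dp":[-50,0,0],"dr":[0,0,0]},
    {"dp":[0,0,0],"dr":[0,0,0]},
    {"dp":[0,0,0],"dr":[0,0,0]},
  ],
  claw=0,
)

```text
time_s: 30.7
tcp_pos: [572.2, 5.8, 191.7]
ee_rot: [0.621, 0.784, 0.0, 0.0]
force: [-0.1, 0.2, 0.1]
width: 85.2
grasp_force: 0.0
```

Run:
```python
from h import *
ims=[]
for n in('scene','top'):
    c=grab(n,n+'5'); u,v=proj(c,(503,298,50)).astype(int)
    y,x=v-40,u-50; ims.append(cv2.resize(c['image'][y:y+80,x:x+100],(400,320),interpolation=cv2.INTER_CUBIC))
cv2.imwrite('pics/crop6.png',np.hstack(ims)[:,:,::-1])
```

```text
(no output)
```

View pics/crop6.png

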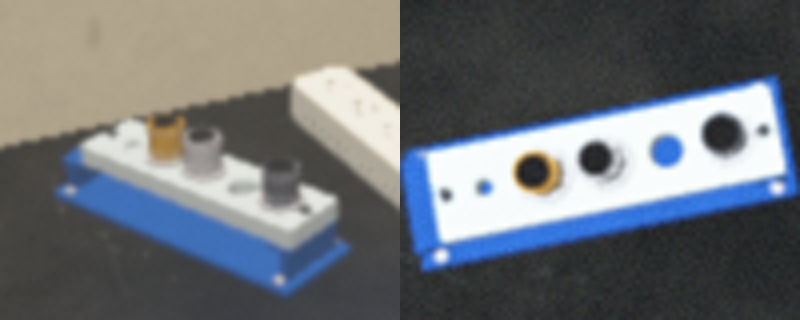

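Both nozzles sit flush. In the top crop, brass is in the 12 mm hole at (535,172) and steel in the 15 mm hole at (597,157), with the 9 and 18 mm holes empty.

```bash
python3 -c "
from cell import arm
print(arm.hand_in())"
```

```text
the job is handed in; nothing more can be done
None
```

The job is handed in: the brass nozzle hangs in the 12 mm hole and the steel one in the 15 mm hole, both lowered until the shoulder touched the strip, but the hand-in returned no verdict.

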